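Gauge the jack spindle's thread with comb leaves

ROBOT

A 6-joint arm with a two-finger parallel gripper is mounted at the origin on the work surface. World frame = base frame: x ahead of the robot, y to its left, z up, the work surface at z = 0. Lengths are in m, angles in rad, forces in N, time in s.
With the tool pointing down it reaches from about 0.25 to 0.725 m from the base axis. Payload 4 kg.
Tool frame: the origin (TCP) lies midway between the tips of the shut fingers; the grasp point (between the pads) lies 19 mm behind it; z points along the fingers, y is the direction in which the jaws open and shut (so a half turn about z gives the same grasp; the last joint's range is limited). The gripper opens to 85 mm and grips with 20 to 120 N. Pads are 22 mm wide; open, the fingers measure 114 mm over their backs; the gripper's body (76 mm by 85 mm) begins 54 mm behind the grasp point. The pads swing forward as they close: fully open they stand 13 mm farther back than shut.
Start: joints at [1.108, 0.241, 0.005, 1.335, 0, 1.571], TCP at [0.223, 0.447, 0.231] pointing down, gripper open.
Joint ranges: [-2.72, 2.72], [-1.05, 1.87], [-1.09, 1.28], [-1.99, 2.15], [-1.42, 1.44], [-3.14, 3.14]. Speed limits (rad/s): [2.79, 2.79, 3.14, 3.14, 3.14, 3.14].

INTERFACE

Orientations are given as a unit quaternion [x, y, z, w].
In Python, from workcell import bot, eyes, job gives the robot as it stands.
- The arm moves only by the shell command python3 -m crank 'ROWS'. ROWS is a JSON object of lists of equal length, an entry for each row: "dr": the turn, a rotation vector about the tool's x, y, z in rad, a list of three; "travel": the shift along the tool's x, y, z in m, a list of three; "hand": the finger opening in m, from 0 to 0.0854. In form: {"dr": [[wx, wy, wz], ...], "travel": [[x, y, z], ...], "hand": [hand, ...]}. A call has 1 to 10 rows; each row is the pose to reach, as a shift and turn from the pose commanded when the call began, along the tool's axes at that moment; what a row does not reach only later rows make up. A row lasts 1/8 s, in which the tool goes at most 62.5 mm and 10.7 degrees, less where a joint would pass 70% of its speed; a pose out of reach is approached as far as the arm can. A call with a gripper value outside its range is refused whole. The fingers move at their own pace and stop on an object; the grip force is fixed at half the most. Time passes only in rows, so rows that repeat a pose let the fingers close. It gives the time, the measured TCP pose, the force and the opening at its end, in the units of the state.
- bot.get_obs(): the state, without advancing time (a new reading comes with each control period).
- eyes.camera(name): name is "scene" or "top" or "wrist"; returns a dict with "color" (480x640x3 uint8, red, green, blue), "K" (3x3 intrinsics, pixels), "R" (3x3) and "t" (3): a world point X has camera coordinates R X + t; the wrist camera has in their place "T_tool_cam" (4x4, takes a point from camera to tool coordinates, whose origin is the TCP and whose axes are the flange's). Camera axes: x right, y down, z forward; pixel columns grow to the right and rows downward; lengths in m; the calibration is good to about 2 mm. A picture is of the moment at which its call begins: read the wrist's pose just before it. There is no depth.
- job.job_done(): hands the job in, once; it reports no verdict.
The state is a dict: "clock": time; "joint_pos": joint angles; "joint_vel": joint speeds; "tau": joint torques, N m; "eef_pos": TCP position; "tool_rot": TCP orientation; "ft_force": force on the tool from outside, world axes, zero at the start; "ft_torque": the same for the moment, N m; "grip_width": finger opening in m.
Only numpy, scipy, OpenCV 4.12 (cv2) and the standard library are available. Lean on these libraries where they do the work, as an engineer would, in place of code of your own. Each camera call takes 0.05 s, during which the arm holds its last target.

TASK

Find which of the three brass comb leaves in the blue rack fits the thread of the jack spindle in the front lane of the green cradle: set a leaf upright between the yellow forks, feel along the thread for the grooves with a light touch, never pressing the thread with more than about 15 N, and try the next if its teeth will not go fully home. Leave the leaf that fits standing fully home in the thread between both forks, roughly midway, and let go of it; the other two must stand upright in the rack. Do not disturb the other things on the bench.

Things in the scene. Friction and masses are not known exactly. Their poses are not given: they have to be found in the camera images.
- cradle: green cradle fixed to the table, base plate 275 x 190 x 12 mm, three parallel lanes along own y at own x = 0 (front), 75 and 150 mm, each holding one spindle with its axis 45 mm above the table. Origin on the table under the middle of the front lane; z up.
- gauge_line (a point): point on the top line of the front spindle at crest height (70 mm above the table), midway between the forks; axes as the cradle's: y along the spindle. A leaf fully home has its origin 6 mm below this height, the edge between its teeth resting on the crests; with its teeth on the crests its origin is level with it.
- fork_left (a point): top middle of the left yellow fork (own y = +22 mm from gauge_line; the right one is at -22 mm; each 12 mm long in y). Their tines leave a slot 14 mm wide in x centred over the spindle, from 2 to 16 mm above the crests, open above and at both ends; outsides at x = +-37 mm. A leaf let down through both slots stands upright on the thread. Axes as the cradle's.
- rack: blue leaf rack fixed to the table, plate 215 x 100 x 10 mm. Origin on the table under the middle slot. Slots for leaves run along own y at own x = -60, 0 and +60 mm, each between small aluminium posts 24 mm high above the plate, at y = +-24 mm (12 mm long in y), 14 mm apart in x. Leaves stand on the plate, 10 mm above the table.
- leaf_a: brass comb leaf, plate 10 mm thick (own x), 72 long (y), 50 high with teeth; grip tab 36 long on the middle of its top edge makes 78 in all; 0.15 kg. Square teeth 6 mm tall point down, one at y = 0. Origin: middle of the tooth-tip plane, z to the tab. Stands on its teeth in any rack slot, tab to be gripped across the 10 mm. Teeth 10, 12 or 14 mm apart, different on each leaf; which is not told.
- leaf_b: comb leaf, outwardly the same as leaf_a (same sizes, origin and axes) but with a different tooth pitch (10, 12 or 14 mm, not told which). Any leaf may stand in any rack slot.
- leaf_c: comb leaf, outwardly the same as leaf_a (same sizes, origin and axes) but with a different tooth pitch (10, 12 or 14 mm, not told which). Any leaf may stand in any rack slot.
- spindle_a: one of three look-alike fixed steel jack spindles, along own y, 180 mm long, 50 mm over the square-thread crests; origin on its axis at mid length. The one in the front lane is to be gauged; which that is varies. Pitch 10, 12 or 14 mm, different on each, not told. Where the grooves lie along the axis varies and is not given by this pose: the thread is shifted up to 7 mm either way.
- spindle_b: jack spindle, outwardly as spindle_a but of another pitch. Grooves are 7.5 mm deep and about 3 mm wider than the teeth of the matching leaf; threaded at least 50 mm either side of mid length. May lie in any lane. Each spindle rides on springy pads: pressed down it sinks about 1 mm per 4 N (5 mm at most) and comes back up.
- spindle_c: jack spindle, outwardly as spindle_a but of another pitch. Grooves are 7.5 mm deep and about 3 mm wider than the teeth of the matching leaf; threaded at least 50 mm either side of mid length. May lie in any lane. Each spindle rides on springy pads: pressed down it sinks about 1 mm per 4 N (5 mm at most) and comes back up.
- nut: bystander: hex nut 40 mm across, 18 mm high, on the robot-side end of the rack plate; origin under its centre
- bolt: bystander: short hex bolt standing on its head on the cradle's robot-side edge, 34 mm across, 47 mm high; origin under its centre
- spanner: bystander: spanner 200 mm long lying on the table
- hammer: bystander: hammer lying on the table
- brush: bystander: brush lying on the table
- paint_tin: bystander: green tin, 90 mm across, 100 mm high
- casting: bystander: white flanged conical casting, 110 mm across, 70 mm high

How it is judged:
On the way, in this order (a step that is already met when the one before it is completed fails the run):
1. a leaf is lifted clear of the rack ((z of leaf_a in the frame of rack above 0.04 m or z of leaf_b in the frame of rack above 0.04 m or z of leaf_c in the frame of rack above 0.04 m)), for 0.1 s.
2. a leaf stands fully home in the thread of the front spindle (((z of leaf_a in the frame of gauge_line between -0.009 and -0.0045 m and x of leaf_a in the frame of gauge_line between -0.006 and 0.006 m and y of leaf_a in the frame of gauge_line between -0.018 and 0.018 m and angle between leaf_a's own z axis and vertical below 0.12 rad and angle between the y axis of leaf_a and the y axis of cradle, either way round below 0.15 rad) or (z of leaf_b in the frame of gauge_line between -0.009 and -0.0045 m and x of leaf_b in the frame of gauge_line between -0.006 and 0.006 m and y of leaf_b in the frame of gauge_line between -0.018 and 0.018 m and angle between leaf_b's own z axis and vertical below 0.12 rad and angle between the y axis of leaf_b and the y axis of cradle, either way round below 0.15 rad) or (z of leaf_c in the frame of gauge_line between -0.009 and -0.0045 m and x of leaf_c in the frame of gauge_line between -0.006 and 0.006 m and y of leaf_c in the frame of gauge_line between -0.018 and 0.018 m and angle between leaf_c's own z axis and vertical below 0.12 rad and angle between the y axis of leaf_c and the y axis of cradle, either way round below 0.15 rad))), for 0.3 s.
At the end, for the whole second after the job is handed in: One leaf stands still in the thread, origin 4.5 to 9 mm below the crest line, within 6 mm across and 18 mm along of gauge_line, tilt < 0.12, heading within 0.15 rad; the other two stand still on the rack plate (within 70 x 25 mm of its middle, height within 4 mm, tilt < 0.15) ((((z of leaf_a in the frame of gauge_line between -0.009 and -0.0045 m and x of leaf_a in the frame of gauge_line between -0.006 and 0.006 m and y of leaf_a in the frame of gauge_line between -0.018 and 0.018 m and angle between leaf_a's own z axis and vertical below 0.12 rad and angle between the y axis of leaf_a and the y axis of cradle, either way round below 0.15 rad) and (z of leaf_b in the frame of rack between 0.006 and 0.014 m and x of leaf_b in the frame of rack between -0.07 and 0.07 m and y of leaf_b in the frame of rack between -0.025 and 0.025 m and angle between leaf_b's own z axis and vertical below 0.15 rad) and (z of leaf_c in the frame of rack between 0.006 and 0.014 m and x of leaf_c in the frame of rack between -0.07 and 0.07 m and y of leaf_c in the frame of rack between -0.025 and 0.025 m and angle between leaf_c's own z axis and vertical below 0.15 rad) and linear speed of each of leaf_a, leaf_b, leaf_c below 0.02 m/s) or ((z of leaf_b in the frame of gauge_line between -0.009 and -0.0045 m and x of leaf_b in the frame of gauge_line between -0.006 and 0.006 m and y of leaf_b in the frame of gauge_line between -0.018 and 0.018 m and angle between leaf_b's own z axis and vertical below 0.12 rad and angle between the y axis of leaf_b and the y axis of cradle, either way round below 0.15 rad) and (z of leaf_a in the frame of rack between 0.006 and 0.014 m and x of leaf_a in the frame of rack between -0.07 and 0.07 m and y of leaf_a in the frame of rack between -0.025 and 0.025 m and angle between leaf_a's own z axis and vertical below 0.15 rad) and (z of leaf_c in the frame of rack between 0.006 and 0.014 m and x of leaf_c in the frame of rack between -0.07 and 0.07 m and y of leaf_c in the frame of rack between -0.025 and 0.025 m and angle between leaf_c's own z axis and vertical below 0.15 rad) and linear speed of each of leaf_a, leaf_b, leaf_c below 0.02 m/s) or ((z of leaf_c in the frame of gauge_line between -0.009 and -0.0045 m and x of leaf_c in the frame of gauge_line between -0.006 and 0.006 m and y of leaf_c in the frame of gauge_line between -0.018 and 0.018 m and angle between leaf_c's own z axis and vertical below 0.12 rad and angle between the y axis of leaf_c and the y axis of cradle, either way round below 0.15 rad) and (z of leaf_a in the frame of rack between 0.006 and 0.014 m and x of leaf_a in the frame of rack between -0.07 and 0.07 m and y of leaf_a in the frame of rack between -0.025 and 0.025 m and angle between leaf_a's own z axis and vertical below 0.15 rad) and (z of leaf_b in the frame of rack between 0.006 and 0.014 m and x of leaf_b in the frame of rack between -0.07 and 0.07 m and y of leaf_b in the frame of rack between -0.025 and 0.025 m and angle between leaf_b's own z axis and vertical below 0.15 rad) and linear speed of each of leaf_a, leaf_b, leaf_c below 0.02 m/s))); the robot touches nothing.
It fails at once if a leaf is pressed on a spindle with more than 17 N (contact force between any of leaf_a, leaf_b, leaf_c and spindle_a above 17 N or contact force between any of leaf_a, leaf_b, leaf_c and spindle_b above 17 N or contact force between any of leaf_a, leaf_b, leaf_c and spindle_c above 17 N).
It fails at once if a bystander is moved more than 30 mm (distance of any of nut, bolt, spanner, hammer, brush, paint_tin, casting from where it was at the start of the episode above 0.03 m).
It also fails if it takes over 72 s, if anything falls off the work surface, if the arm or the gripper's body presses on something with over 40 N, if the wrist force passes 120 N, or if a joint passes its speed limit or range.

## Working session

There is one attempt and no reset: what is moved stays moved. The work goes in short steps, Python scripts to look and compute and a shell command to move; the robot and the scene stay as the last step left them, time stands still between calls to the robot, and variables do not carry over. Pictures are saved under pics/ and viewed, and the job is handed in when it is done.

```bash
ls; mkdir -p pics
python3 - <<'E'
from workcell import bot,eyes
import cv2
o=bot.get_obs();print(o)
for n in ["scene","top","wrist"]:
    c=eyes.camera(n);cv2.imwrite(f"pics/{n}0.png",c["color"][:,:,::-1])
    print(n,{k:v.tolist() for k,v in c.items() if k!="color"})
E
```

```text
pics
{'clock': 0.0, 'joint_pos': array([1.10797940e+00, 2.41425760e-01, 3.73516307e-03, 1.33516685e+00,
       4.45006432e-07, 1.57081898e+00]), 'joint_vel': array([-0.00080794, -0.00035383, -0.00049807, -0.00068844,  0.00071252,
       -0.00032127]), 'tau': array([-1.67467751e-03, -3.72320044e+01,  2.52406007e+01,  1.69341214e-02,
       -1.07544313e-04,  1.16248813e-05]), 'eef_pos': array([0.22296106, 0.44685002, 0.23041072]), 'tool_rot': array([ 2.29359573e-01,  9.73341217e-01, -1.00304120e-03, -2.36562734e-04]), 'ft_force': array([0.46227061, 0.11854929, 1.17925412]), 'ft_torque': array([ 0.00328983, -0.02998272, -0.00227704]), 'grip_width': 0.08534783421553706}
scene {'K': [[566.7629687880476, 0.0, 325.8178875577601], [0.0, 566.7629687880476, 240.06929519087723], [0.0, 0.0, 1.0]], 'R': [[0.8373226526336305, 0.5466531745781359, 0.007815504476748324], [0.33954513801928393, -0.5087794916618947, -0.7911084174193379], [-0.42848555942300504, 0.6650667151406016, -0.6116260211747407]], 't': [-0.4253765132134308, -0.12416543290112571, 1.5231884968626241]}
top {'K': [[584.9432750582528, 0.0, 317.8888168691474], [0.0, 584.9432750582528, 243.9360237565358], [0.0, 0.0, 1.0]], 'R': [[0.008026739682718107, -0.9999668090943746, -0.001397197080103793], [-0.9956370641056035, -0.007862071020103766, -0.09297862344888189], [0.09296455254149293, 0.0021374164052931546, -0.9956671248072169]], 't': [-0.029230237724699088, 0.553430412273143, 1.3594647370868231]}
wrist {'K': [[392.57649888052924, 0.0, 313.29430800673566], [0.0, 392.57649888052924, 238.43317886658758], [0.0, 0.0, 1.0]], 'T_tool_cam': [[0.00012771532773076362, -0.9473000628985524, -0.32034758391658524, 0.08322494390946014], [0.9999997895977156, 0.00032472510609683205, -0.0005615675647429355, 0.0005869951370706117], [0.0006359978925779338, -0.32034744479393623, 0.9472999050568285, -0.14237076968007023], [0.0, 0.0, 0.0, 1.0]]}
```

View pics/top0.png

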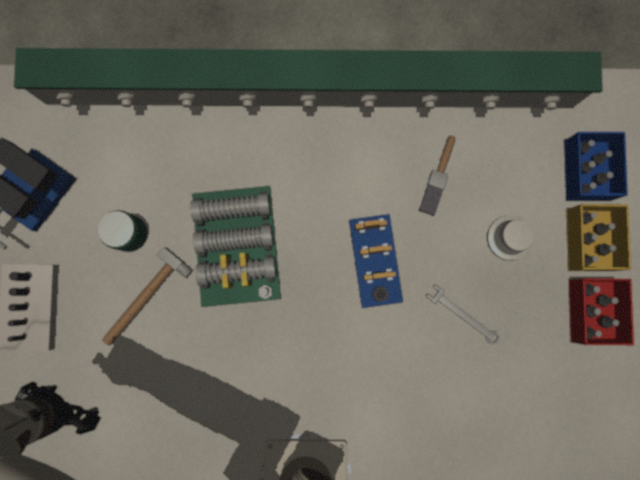

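View pics/scene0.png

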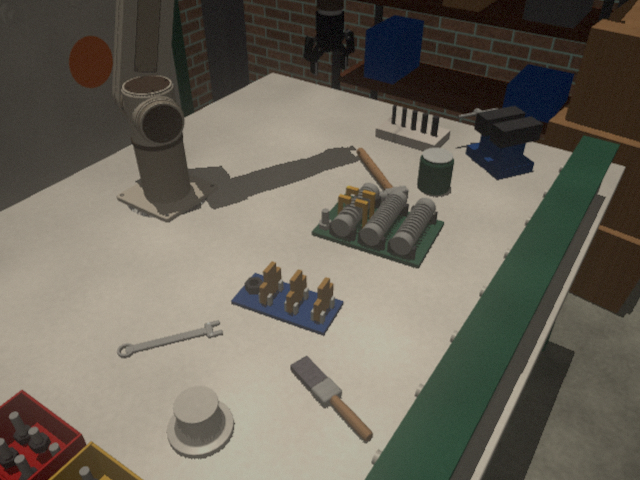

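View pics/wrist0.png

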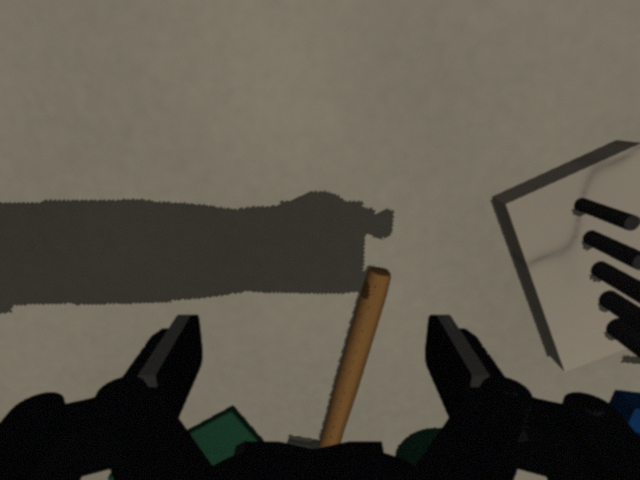

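Run:
```python
import cv2
t=cv2.imread("pics/top0.png")
a=cv2.resize(t[175:315,180:290],None,fx=5,fy=5,interpolation=cv2.INTER_CUBIC)[:, :]
b=cv2.resize(t[205:315,340:410],None,fx=5,fy=5,interpolation=cv2.INTER_CUBIC)
cv2.imwrite("pics/za.png",cv2.resize(a,None,fx=.85,fy=.85));cv2.imwrite("pics/zb.png",b)
```

```text
(no output)
```

View pics/za.png

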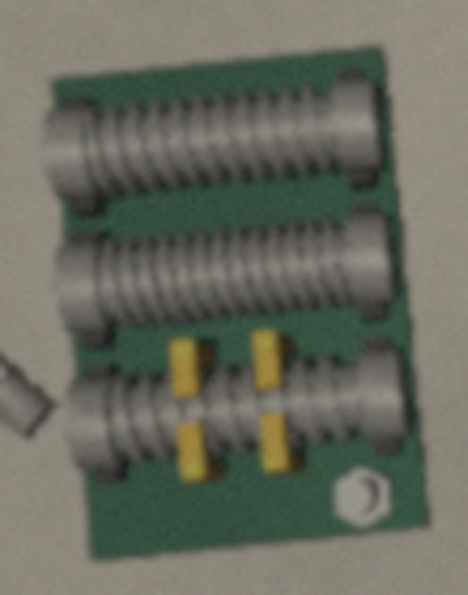

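View pics/zb.png

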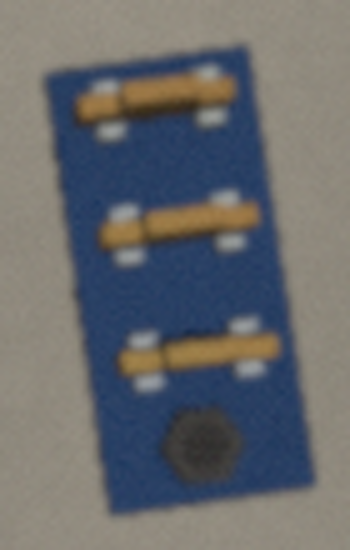

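```bash
cat > h.py <<'E'
import numpy as np,cv2
from scipy.spatial.transform import Rotation as Ro
import json
def ray(uv,K,R,t,z):
    uv=np.atleast_2d(uv).astype(float)
    d=np.c_[uv,np.ones(len(uv))]@np.linalg.inv(K).T@R; c=-R.T@t
    return (c+d*((z-c[2])/d[:,2])[:,None])[:,:2]
E
python3 - <<'E'
from h import *
from workcell import eyes
c=eyes.camera("top");K,R,t=c["K"],c["R"],c["t"];im=c["color"]
hsv=cv2.cvtColor(im,cv2.COLOR_RGB2HSV)
def blobs(lo,hi,roi,amin):
    m=np.zeros(im.shape[:2],np.uint8);x0,x1,y0,y1=roi
    m[y0:y1,x0:x1]=cv2.inRange(hsv,lo,hi)[y0:y1,x0:x1]
    cs,_=cv2.findContours(m,cv2.RETR_EXTERNAL,cv2.CHAIN_APPROX_NONE)
    return [k for k in cs if cv2.contourArea(k)>amin]
for nm,lo,hi,roi,z,am in [("cradle",(50,60,20),(90,255,255),(180,290,175,315),.012,3000),("rack",(100,90,40),(125,255,255),(340,410,205,315),.010,1500),
   ("forks",(20,120,80),(32,255,255),(180,290,175,315),.086,20),("leaf",(8,80,80),(22,255,255),(340,410,205,315),.08,60)]:
    for k in blobs(lo,hi,roi,am):
        M=cv2.moments(k);ce=(M['m10']/M['m00'],M['m01']/M['m00'])
        r=cv2.boxPoints(cv2.minAreaRect(k))
        w=ray(r,K,R,t,z);e=[w[1]-w[0],w[2]-w[1]];L=[np.linalg.norm(q) for q in e]
        print(nm,cv2.contourArea(k),np.round(ce,1),"cen",ray(ce,K,R,t,z).round(4),"rectcen",w.mean(0).round(4),"sides",np.round(L,4),"ang",[round(np.degrees(np.arctan2(q[1],q[0])),1) for q in e])
E
```

```text
rack 3385.0 [375.5 260.7] cen [[ 0.5159 -0.1626]] rectcen [ 0.517  -0.1627] sides [0.0969 0.2103] ang [np.float64(-81.0), np.float64(-171.8)]
forks 62.5 [224.8 281.1] cen [[0.4622 0.1839]] rectcen [0.4626 0.1835] sides [0.0135 0.027 ] ang [np.float64(-89.5), np.float64(-178.7)]
forks 57.0 [244.4 279.2] cen [[0.467  0.1399]] rectcen [0.4674 0.1397] sides [0.0113 0.027 ] ang [np.float64(-89.5), np.float64(-178.9)]
forks 63.0 [223.1 260.9] cen [[0.5078 0.1888]] rectcen [0.5076 0.1891] sides [0.0136 0.0272] ang [np.float64(-89.5), np.float64(-178.7)]
forks 60.5 [242.4 259. ] cen [[0.5126 0.1453]] rectcen [0.5125 0.1463] sides [0.0136 0.0272] ang [np.float64(-89.5), np.float64(-178.9)]
leaf 116.5 [379.2 275.2] cen [[ 0.4786 -0.1643]] rectcen [ 0.4788 -0.1639] sides [0.0692 0.0112] ang [np.float64(-82.4), np.float64(-173.1)]
leaf 118.5 [375.2 249.4] cen [[ 0.5371 -0.1554]] rectcen [ 0.5372 -0.1548] sides [0.0699 0.0126] ang [np.float64(-81.4), np.float64(-172.1)]
leaf 122.0 [370.6 223.7] cen [[ 0.5958 -0.1449]] rectcen [ 0.5961 -0.1444] sides [0.0718 0.0147] ang [np.float64(-81.7), np.float64(-172.4)]
```

```bash
cat >> h.py <<'E'
def down(yawdeg):  # tool y at yaw, tool x at yaw+90, z down
    a=np.radians(yawdeg);c,s=np.cos(a),np.sin(a)
    return np.array([[-s,c,0],[c,s,0],[0,0,-1.]])
def rel(target,yaw):
    from workcell import bot
    o=bot.get_obs();R0=Ro.from_quat(o["tool_rot"]).as_matrix()
    tr=R0.T@(np.array(target)-o["eef_pos"]);dr=Ro.from_matrix(R0.T@down(yaw)).as_rotvec()
    print("travel",tr.round(4).tolist(),"dr",dr.round(4).tolist(),"at",o["eef_pos"].round(4),"f",o["ft_force"].round(2),"t",round(o["clock"],2),"w",round(o["grip_width"],4))
    print("yaw now",round(np.degrees(np.arctan2(R0[1,1],R0[0,1])),2),"down",R0[:,2].round(4), "q", o["joint_pos"].round(2))
def wristcam(name):
    from workcell import bot,eyes
    o=bot.get_obs();c=eyes.camera("wrist");T=np.array(c["T_tool_cam"])
    W=np.eye(4);W[:3,:3]=Ro.from_quat(o["tool_rot"]).as_matrix();W[:3,3]=o["eef_pos"]
    C=np.linalg.inv(W@T);cv2.imwrite(f"pics/{name}.png",c["color"][:,:,::-1])
    np.savez(f"pics/{name}.npz",K=c["K"],R=C[:3,:3],t=C[:3,3]);return c["color"],c["K"],C[:3,:3],C[:3,3]
def load(name):
    d=np.load(f"pics/{name}.npz");return cv2.imread(f"pics/{name}.png"),d["K"],d["R"],d["t"]
def proj(X,K,R,t):
    X=np.atleast_2d(X);p=(X@R.T+t)@np.asarray(K).T;return p[:,:2]/p[:,2:]
E
python3 -c "
from h import *
rel([.4875,.1645,.20],6.2)"
```

```text
travel [-0.3628, -0.1347, 0.0309] dr [-0.0012, 0.0007, 0.9998] at [0.2231 0.4471 0.2307] f [-0.46 -0.57  0.6 ] t 0.2 w 0.0852
yaw now 63.48 down [-6.0e-04 -1.2e-03 -1.0e+00] q [1.11 0.24 0.   1.34 0.   1.57]
```

```bash
python3 -m crank '{"dr":[[0,0,1],[0,0,1],[0,0,1],[0,0,1],[0,0,1],[0,0,1],[0,0,1],[0,0,1]],"travel":[[-0.363,-0.135,0.03],[-0.363,-0.135,0.03],[-0.363,-0.135,0.03],[-0.363,-0.135,0.03],[-0.363,-0.135,0.03],[-0.363,-0.135,0.03],[-0.363,-0.135,0.03],[-0.363,-0.135,0.03]],"hand":[0.04,0.04,0.04,0.04,0.04,0.04,0.04,0.04]}'
python3 -c "
from h import *
rel([.4875,.1645,.20],6.2)
wristcam('w1')"
```

```text
clock: 1.2
eef_pos: [0.4877, 0.164, 0.2008]
tool_rot: [0.668, 0.744, -0.0, -0.001]
ft_force: [-0.3, -0.3, 0.1]
grip_width: 0.0402
travel [0.0005, -0.0002, 0.0008] dr [-0.0014, -0.0003, -0.0017] at [0.4877 0.164  0.2008] f [-0.35 -0.26  0.06] t 1.2 w 0.0402
yaw now 6.1 down [-1.4e-03  1.0e-04 -1.0e+00] q [ 0.32  0.29 -0.02  1.27  0.    1.79]
```

View pics/w1.png

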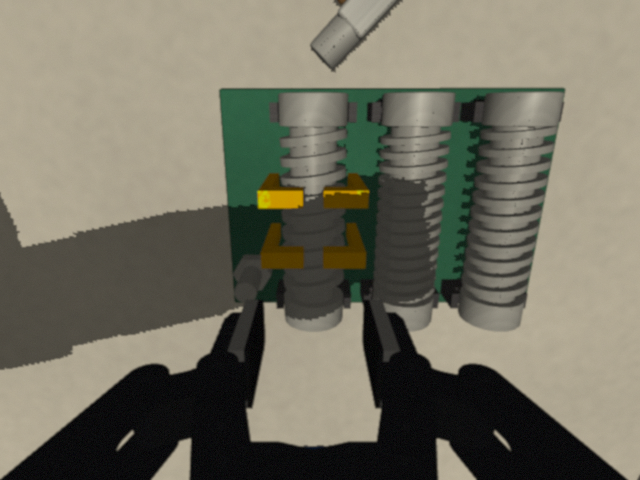

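Run:
```python
from h import *
im,K,R,t=load('w1')
z=cv2.resize(im[85:335,225:405],None,fx=2.4*1.3,fy=2.4,interpolation=cv2.INTER_CUBIC)
z=cv2.convertScaleAbs(z,alpha=1.6,beta=10)
cv2.imwrite("pics/z1.png",z)
hsv=cv2.cvtColor(im,cv2.COLOR_BGR2HSV);m=cv2.inRange(hsv,(20,140,60),(32,255,255))
cs,_=cv2.findContours(m,cv2.RETR_EXTERNAL,cv2.CHAIN_APPROX_NONE)
for k in cs:
    if cv2.contourArea(k)>50:
        print(cv2.contourArea(k),cv2.boundingRect(k))
print(proj([[.4875,.1645,.086]],K,R,t))
```

```text
1115.5 (261, 224, 43, 45)
1134.5 (323, 223, 43, 46)
1111.0 (257, 174, 47, 36)
1070.0 (323, 173, 47, 36)
[[313.87138747 232.63173798]]
```

View pics/z1.png

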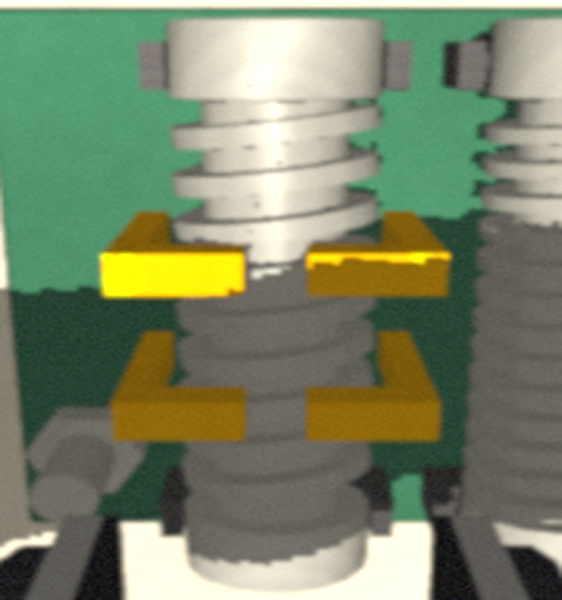

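Run:
```python
from h import *
im,K,R,t=load('w1')
a=ray([[313.5,209.5],[313.5,268.5]],K,R,t,.086);print(a)
d=a[0]-a[1];print(np.linalg.norm(d),np.degrees(np.arctan2(d[1],d[0]))-90)
yd=d/np.linalg.norm(d);g=a.mean(0)+.006*yd;print("gauge",g)
# rectify at z=.07 : 4px/mm, x -30..30, y +70..-60
xd=np.array([yd[1],-yd[0]])
ys,xs=np.mgrid[70:-60:-.25,-30:30:.25]/1000
P=np.stack([g[0]+xs*xd[0]+ys*yd[0],g[1]+xs*xd[1]+ys*yd[1],np.full(xs.shape,.07)],-1).reshape(-1,3)
uv=proj(P,K,R,t).astype(np.float32).reshape(*xs.shape,2)
w=cv2.remap(im,uv[...,0],uv[...,1],cv2.INTER_CUBIC)
gr=cv2.cvtColor(w,cv2.COLOR_BGR2GRAY)
gr=cv2.createCLAHE(4,(6,4)).apply(gr)
o=cv2.cvtColor(gr,cv2.COLOR_GRAY2BGR)
o=cv2.resize(o,None,fx=2,fy=1)
for y in range(-60,71,10):
    r=int((70-y)*4); cv2.line(o,(0,r),(14,r),(0,0,255),1); cv2.putText(o,str(y),(16,r+4),0,.4,(0,0,255),1)
cv2.line(o,(240,0),(240,6),(0,0,255),1)
cv2.imwrite("pics/r1.png",o)
```

```text
[[0.48549843 0.18077528]
 [0.4900969  0.13787454]]
0.04314648825303073 6.118091891326145
gauge [0.4871582  0.16529074]
```

View pics/r1.png

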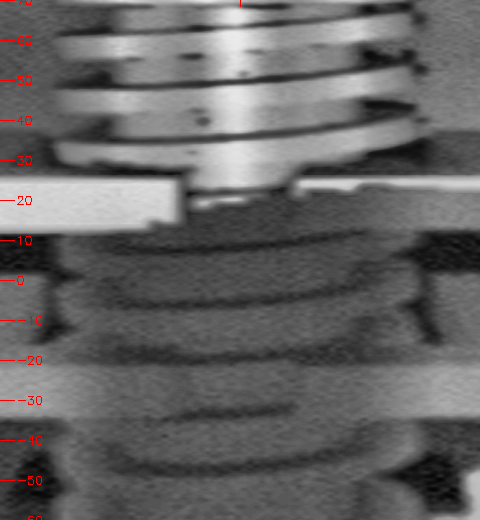

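Run:
```python
from h import *
im,K,R,t=load('w1')
g=np.array([.48716,.16529]);a=np.radians(6.12);xd=np.array([np.cos(a),np.sin(a)]);yd=np.array([-xd[1],xd[0]])
gr=cv2.cvtColor(im,cv2.COLOR_BGR2GRAY).astype(np.float32)
for lo,hi in [(-8,-4),(-3,3)]:
  print(lo,hi)
  for y in np.arange(66,-46,-1.0):
    pr=[]
    for x in np.linspace(lo,hi,9):
        p=g+xd*x/1000+(y-x*np.tan(np.radians(-5.1))*-1)/1000*yd   # follow helix tilt (rises with x)
        pr.append([*p,.07])
    uv=proj(np.array(pr),K,R,t).astype(np.float32)[None]
    v=cv2.remap(gr,uv[...,0],uv[...,1],cv2.INTER_CUBIC).mean()
    print(f"{y:.0f}:{v:.0f}",end=" ")
  print()
```

```text
-8 -4
66:134 65:134 64:132 63:118 62:113 61:138 60:143 59:142 58:141 57:140 56:127 55:123 54:133 53:133 52:133 51:133 50:130 49:109 48:107 47:137 46:140 45:140 44:138 43:137 42:129 41:129 40:126 39:125 38:130 37:132 36:125 35:93 34:103 33:134 32:136 31:135 30:137 29:136 28:123 27:102 26:101 25:110 24:118 23:111 22:82 21:73 20:95 19:108 18:100 17:77 16:69 15:70 14:66 13:60 12:59 11:59 10:58 9:58 8:55 7:52 6:55 5:59 4:60 3:59 2:60 1:60 0:60 -1:59 -2:59 -3:59 -4:59 -5:57 -6:52 -7:51 -8:56 -9:60 -10:60 -11:60 -12:60 -13:59 -14:59 -15:59 -16:58 -17:58 -18:58 -19:54 -20:51 -21:51 -22:55 -23:59 -24:59 -25:59 -26:59 -27:59 -28:59 -29:58 -30:59 -31:59 -32:57 -33:54 -34:51 -35:52 -36:55 -37:59 -38:59 -39:60 -40:60 -41:59 -42:60 -43:60 -44:59 -45:58 
-3 3
66:152 65:149 64:135 63:137 62:155 61:158 60:158 59:158 58:152 57:147 56:150 55:150 54:149 53:149 52:144 51:137 50:118 49:126 48:151 47:155 46:155 45:154 44:152 43:149 42:148 41:147 40:146 39:146 38:145 37:128 36:100 35:119 34:146 33:151 32:151 31:151 30:149 29:145 28:145 27:143 26:143 25:143 24:139 23:108 22:78 21:97 20:107 19:79 18:61 17:60 16:61 15:60 14:60 13:60 12:60 11:60 10:58 9:54 8:53 7:57 6:60 5:60 4:61 3:61 2:61 1:60 0:59 -1:59 -2:60 -3:59 -4:56 -5:53 -6:53 -7:56 -8:61 -9:60 -10:61 -11:61 -12:60 -13:60 -14:60 -15:59 -16:59 -17:58 -18:55 -19:51 -20:52 -21:57 -22:60 -23:61 -24:60 -25:60 -26:60 -27:60 -28:59 -29:59 -30:59 -31:57 -32:54 -33:51 -34:52 -35:57 -36:60 -37:61 -38:60 -39:60 -40:60 -41:59 -42:60 -43:59 -44:58 -45:56
```

```bash
cat >> h.py <<'E'
def relR(target,Rt):
    from workcell import bot
    o=bot.get_obs();R0=Ro.from_quat(o["tool_rot"]).as_matrix()
    print("travel",(R0.T@(np.array(target)-o["eef_pos"])).round(4).tolist(),"dr",Ro.from_matrix(R0.T@Rt).as_rotvec().round(4).tolist())
E
python3 - <<'E'
from h import *
Rt=down(8.4)@Ro.from_euler('x',-30,degrees=True).as_matrix()
s=.29
P=np.array([.537,-.155,.03]);T=P-Rt@np.array([.083-.32*s,0,-.142+.947*s]);print(T)
relR(T,Rt)
E
```

```text
[ 0.46996479 -0.15499263  0.14486095]
travel [-0.3162, -0.0516, 0.0561] dr [-0.5248, 0.0096, -0.0376]
```

```bash
python3 -m crank '{"dr":[[0,0,-0.038],[0,0,-0.038],[-0.525,0.01,-0.038],[-0.525,0.01,-0.038],[-0.525,0.01,-0.038],[-0.525,0.01,-0.038],[-0.525,0.01,-0.038]],"travel":[[-0.12,-0.02,0.01],[-0.2,-0.04,0.03],[-0.316,-0.052,0.056],[-0.316,-0.052,0.056],[-0.316,-0.052,0.056],[-0.316,-0.052,0.056],[-0.316,-0.052,0.056]],"hand":[0.04,0.04,0.04,0.04,0.04,0.04,0.04]}'
python3 -c "
from h import *
rel([.4875,.1645,.20],6.2)
im,K,R,t=wristcam('w2')
cv2.imwrite('pics/z2.png',cv2.convertScaleAbs(cv2.resize(im[60:400,160:480,::-1],None,fx=1.75,fy=1.75,interpolation=cv2.INTER_CUBIC),alpha=1.5))"
```

```text
clock: 2.12
eef_pos: [0.4703, -0.1549, 0.1458]
tool_rot: [0.631, 0.731, 0.197, 0.169]
ft_force: [0.2, -0.3, 0.0]
grip_width: 0.0402
travel [0.3134, 0.0822, -0.0149] dr [0.5251, -0.0105, 0.0376] at [ 0.4703 -0.1549  0.1458] f [ 0.22 -0.28  0.  ] t 2.12 w 0.0402
yaw now 8.4 down [ 0.4959  0.0736 -0.8653] q [-0.51  0.02 -0.64  0.48  0.31  0.99]
```

View pics/z2.png

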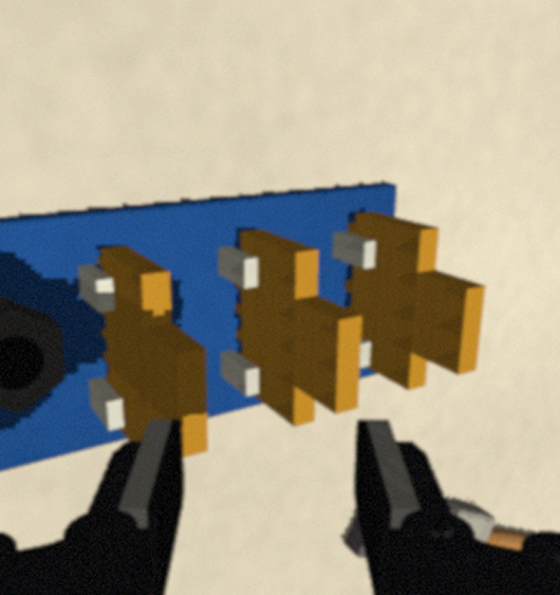

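Run:
```python
from h import *
im,K,R,t=load('w2')
a=np.radians(8.4);xd=np.array([np.cos(a),np.sin(a)]);yd=np.array([-xd[1],xd[0]])
o=[]
for c in [(.4786,-.1641),(.5371,-.1550),(.5960,-.1447)]:
    g=np.array(c)-.005*xd
    zs,ys=np.mgrid[30:0:-.2,45:-45:-.2]/1000
    P=np.stack([g[0]+ys*yd[0],g[1]+ys*yd[1],zs],-1).reshape(-1,3)
    uv=proj(P,K,R,t).astype(np.float32).reshape(*ys.shape,2)
    w=cv2.remap(im,uv[...,0],uv[...,1],cv2.INTER_CUBIC)
    w=cv2.convertScaleAbs(cv2.resize(w,None,fx=1.7,fy=1.2),alpha=1.8)
    for y in range(-40,41,10):
        x=int((45-y)*5*1.7);cv2.line(w,(x,0),(x,6),(0,0,255),1);cv2.putText(w,str(y),(x+2,10),0,.35,(0,0,255),1)
    o.append(w)
cv2.imwrite("pics/r2.png",np.vstack(o))
```

```text
(no output)
```

View pics/r2.png

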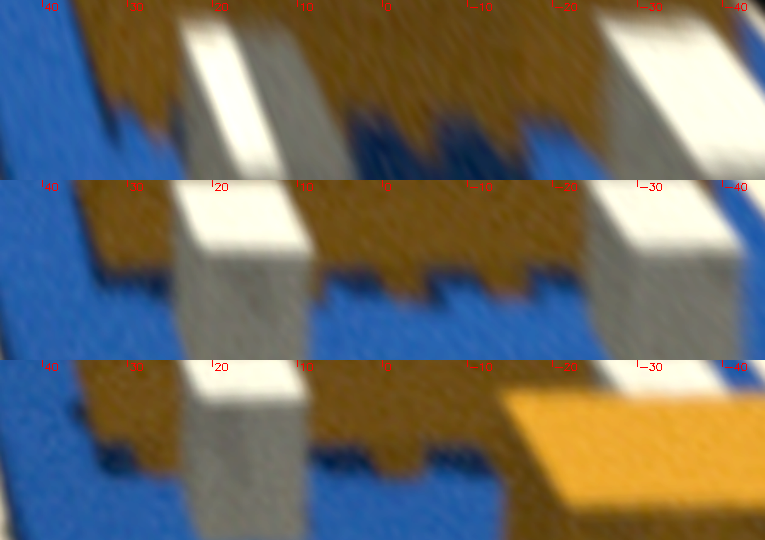

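Run:
```python
from h import *
relR([.596,-.1447,.17],down(8.4))
```

```text
travel [-0.0094, 0.1197, 0.0421] dr [0.526, -0.0005, 0.0027]
```

```bash
python3 -m crank '{"dr":[[0.526,0,0.003],[0.526,0,0.003],[0.526,0,0.003],[0.526,0,0.003]],"travel":[[-0.009,0.12,0.042],[-0.009,0.12,0.042],[-0.009,0.12,0.042],[-0.009,0.12,0.042]],"hand":[0.04,0.04,0.04,0.04]}'
python3 -c "
from h import *
rel([.596,-.1447,.17],8.4)
im,K,R,t=wristcam('w3')
print(proj([.596,-.1447,.088],K,R,t))"
```

```text
clock: 2.68
eef_pos: [0.6013, -0.1401, 0.1676]
tool_rot: [0.65, 0.76, -0.001, -0.001]
ft_force: [-1.1, -0.5, -0.6]
grip_width: 0.0399
travel [-0.0038, -0.0059, -0.0024] dr [-0.0028, -0.0007, 0.0078] at [ 0.6013 -0.1401  0.1676] f [-1.05 -0.54 -0.56] t 2.67 w 0.0399
yaw now 8.85 down [-2.9e-03  3.0e-04 -1.0e+00] q [-0.23  0.51  0.23  1.3  -0.    1.19]
[[304.48201726 257.19662083]]
```

View pics/w3.png

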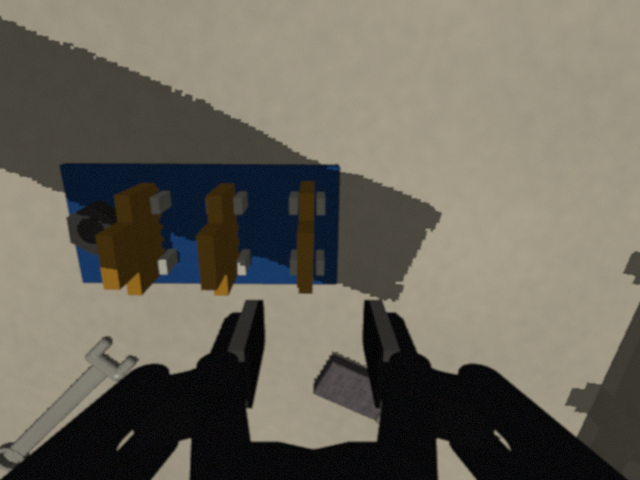

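```bash
python3 -c "
from h import *
rel([.596,-.1447,.17],8.4)
im,K,R,t=wristcam('w4')
z=im[150:330,260:360,::-1]
cv2.imwrite('pics/z4.png',cv2.convertScaleAbs(cv2.resize(z,None,fx=5,fy=3.3,interpolation=cv2.INTER_CUBIC),alpha=1.6))
"
```

```text
travel [-0.0039, -0.0046, -0.0024] dr [-0.0032, -0.0011, 0.0072] at [ 0.6    -0.1402  0.1676] f [ 1.23 -0.16 -0.94] t 2.73 w 0.0399
yaw now 8.81 down [-3.3e-03  6.0e-04 -1.0e+00] q [-0.23  0.51  0.23  1.3  -0.    1.19]
```

View pics/z4.png

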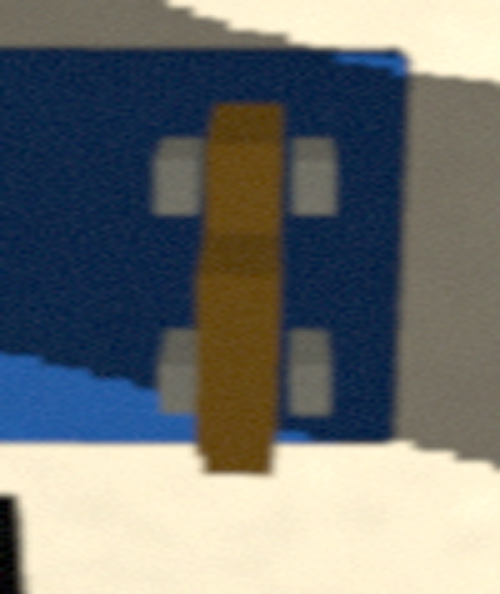

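```bash
python3 -c "
from h import *
im,K,R,t=load('w4')
a=ray([[307.8,232.4],[307.4,287.9]],K,R,t,.088);b=ray([[309,192.4],[307.5,293.3]],K,R,t,.060)
for q in (a,b):
  d=q[0]-q[1];print(q,q.mean(0),np.linalg.norm(d),np.degrees(np.arctan2(d[1],d[0]))-90)
m=a.mean(0)
rel([m[0],m[1],.057],8.4)
"
```

```text
[[ 0.59429699 -0.12886688]
 [ 0.5994613  -0.16483758]] [ 0.59687915 -0.14685223] 0.03633952813938851 8.170118737187934
[[ 0.59190033 -0.11082696]
 [ 0.6016872  -0.18245439]] [ 0.59679377 -0.14664067] 0.07229295975863141 7.780477688937509
travel [-0.0058, -0.0022, 0.111] dr [-0.0017, -0.001, 0.0058] at [ 0.5984 -0.1409  0.168 ] f [-0.11 -0.05 -0.03] t 2.77 w 0.0398
yaw now 8.73 down [-1.8e-03  8.0e-04 -1.0e+00] q [-0.23  0.5   0.22  1.29  0.    1.19]
```

```bash
python3 -m crank '{"dr":[[0,0,0.004],[0,0,0.004],[0,0,0.004],[0,0,0.004]],"travel":[[-0.002,0.0005,0.04],[-0.002,0.0005,0.07],[-0.002,0.0005,0.07],[-0.002,0.0005,0.07]],"hand":[0.04,0.04,0.04,0.04]}'
python3 -c "
from h import *
rel([.5968,-.1467,.057],8.1)
"
```

```text
clock: 3.28
eef_pos: [0.5966, -0.1467, 0.1012]
tool_rot: [0.655, 0.755, 0.001, 0.001]
ft_force: [0.9, -0.3, 0.1]
grip_width: 0.0397
travel [-0.0, 0.0001, 0.0442] dr [0.0018, 0.0004, 0.0004] at [ 0.5966 -0.1467  0.1012] f [ 0.87 -0.32  0.09] t 3.27 w 0.0397
yaw now 8.12 down [ 1.8e-03 -2.0e-04 -1.0e+00] q [-0.24  0.54  0.11  1.14  0.    1.19]
```

```bash
python3 -m crank '{"dr":[[0,0,0],[0,0,0],[0,0,0],[0,0,0],[0,0,0],[0,0,0],[0,0,0]],"travel":[[0,0,0.025],[0,0,0.044],[0,0,0.044],[0,0,0.044],[0,0,0.044],[0,0,0.044],[0,0,0.044]],"hand":[0.04,0.04,0.04,0.0,0.0,0.0,0.0]}'
python3 -c "
from h import *
rel([.5968,-.1467,.057],8.1)
"
```

```text
clock: 4.15
eef_pos: [0.5971, -0.148, 0.0572]
tool_rot: [0.656, 0.755, 0.001, 0.001]
ft_force: [-0.2, -0.1, 5.7]
grip_width: 0.0092
travel [0.0014, -0.0002, 0.0002] dr [0.0027, 0.0008, -0.0014] at [ 0.5971 -0.148   0.0572] f [-0.22 -0.07  5.68] t 4.15 w 0.0092
yaw now 8.02 down [ 2.8e-03 -4.0e-04 -1.0e+00] q [-0.24  0.58  0.06  1.04  0.    1.19]
```

```bash
python3 -m crank '{"dr":[[0,0,0],[0,0,0],[0,0,0],[0,0,0]],"travel":[[0,0,-0.03],[0,0,-0.09],[0,0,-0.1],[0,0,-0.1]],"hand":[0,0,0,0]}'
python3 -c "
from h import *
rel([.4872,.1653,.157],6.12)
wristcam('w5')
"
```

```text
clock: 4.65
eef_pos: [0.5963, -0.1479, 0.1561]
tool_rot: [0.656, 0.755, 0.0, 0.0]
ft_force: [-0.1, -0.3, -1.9]
grip_width: 0.0094
travel [0.3253, -0.0643, -0.0011] dr [0.001, 0.0002, 0.0331] at [ 0.5963 -0.1479  0.1561] f [-0.08 -0.32 -1.9 ] t 4.65 w 0.0094
yaw now 8.02 down [ 1.1e-03 -1.0e-04 -1.0e+00] q [-0.24  0.5   0.2   1.26  0.    1.19]
```

View pics/w5.png

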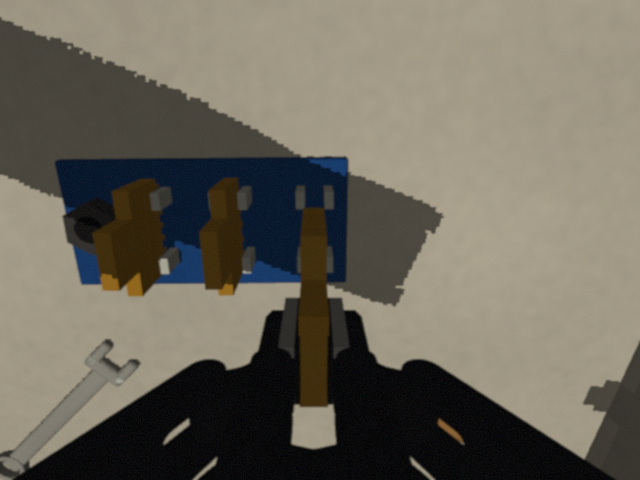

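Run:
```python
from h import *
im,K,R,t=load('w5')
z=im[200:420,270:360]
cv2.imwrite('pics/z5.png',cv2.convertScaleAbs(cv2.resize(z,None,fx=4,fy=2.7,interpolation=cv2.INTER_CUBIC),alpha=2.2))
gr=im[:,:,2].astype(int)
print([(r,int(gr[r,308:320].mean())) for r in range(203,240)]);print([(r,int(gr[r,308:320].mean())) for r in range(272,325)]);print([(r,int(gr[r,308:320].mean())) for r in range(398,412)])
```

```text
[(203, 8), (204, 7), (205, 9), (206, 16), (207, 33), (208, 50), (209, 55), (210, 56), (211, 56), (212, 57), (213, 56), (214, 55), (215, 54), (216, 55), (217, 54), (218, 54), (219, 55), (220, 55), (221, 56), (222, 55), (223, 55), (224, 55), (225, 56), (226, 56), (227, 56), (228, 55), (229, 54), (230, 55), (231, 54), (232, 54), (233, 55), (234, 55), (235, 56), (236, 60), (237, 63), (238, 64), (239, 64)]
[(272, 64), (273, 65), (274, 64), (275, 64), (276, 64), (277, 64), (278, 64), (279, 63), (280, 59), (281, 57), (282, 57), (283, 56), (284, 55), (285, 54), (286, 54), (287, 54), (288, 54), (289, 55), (290, 55), (291, 55), (292, 55), (293, 54), (294, 54), (295, 55), (296, 57), (297, 56), (298, 56), (299, 54), (300, 55), (301, 56), (302, 54), (303, 55), (304, 55), (305, 55), (306, 56), (307, 55), (308, 56), (309, 55), (310, 55), (311, 56), (312, 56), (313, 55), (314, 54), (315, 54), (316, 59), (317, 63), (318, 64), (319, 64), (320, 65), (321, 64), (322, 65), (323, 64), (324, 65)]
[(398, 64), (399, 63), (400, 63), (401, 63), (402, 64), (403, 63), (404, 63), (405, 68), (406, 95), (407, 134), (408, 156), (409, 161), (410, 161), (411, 161)]
```

View pics/z5.png

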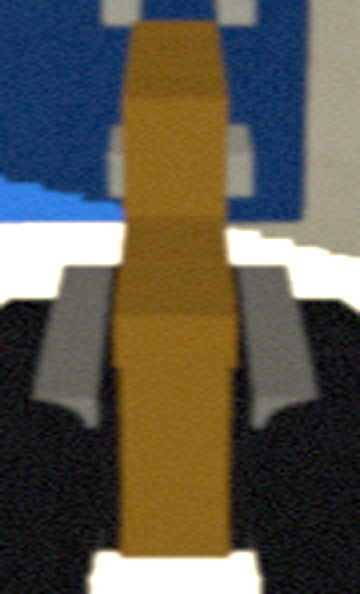

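Run:
```python
from h import *
from workcell import eyes
c=eyes.camera("wrist");T=np.array(c["T_tool_cam"]);K=c["K"]
C=np.linalg.inv(T)
def f(row,z): return ray([[313.5,row]],K,C[:3,:3],C[:3,3],z)[0,0]*1000
for h in (.046,.047,.048):
  g=lambda lz:-(lz-h)   # tool z (down positive)
  print(h,"plate+36:",f(235.5,g(.050))-36,"tabbase+18:",f(280,g(.050))-18,"tabtop+18:",f(315.7,g(.078))-18,"tabtop-18:",f(406.3,g(.078))+18, "bottom+36", f(207,g(0.006))-36,f(207,g(0))-36)
```

```text
0.046 plate+36: 1.639434810545957 tabbase+18: 1.5531253485508998 tabtop+18: 2.028480434832865 tabtop-18: 2.4630078470738432 bottom+36 1.4402635254227434 -0.06963479743804157
0.047 plate+36: 1.3092017263075846 tabbase+18: 1.0921805375470903 tabtop+18: 1.454902352568304 tabtop-18: 1.5671851007523045 bottom+36 1.1886138049459447 -0.32128451791484025
0.048 plate+36: 0.9789686420692121 tabbase+18: 0.6312357265432667 tabtop+18: 0.8813242703037432 tabtop-18: 0.6713623544307836 bottom+36 0.936964084469146 -0.5729342383916389
```

```bash
python3 -c "
from h import *
rel([.4876,.1615,.157],6.12)
"
```

```text
travel [0.3209, -0.0629, -0.0028] dr [-0.0039, -0.0017, 0.0331] at [ 0.5946 -0.1475  0.1534] f [-0.53 -0.25 -1.49] t 4.75 w 0.0087
yaw now 8.02 down [-0.0041  0.0012 -1.    ] q [-0.24  0.51  0.19  1.26  0.    1.19]
```

```bash
python3 -m crank '{"dr":[[0,0,0.033],[0,0,0.033],[0,0,0.033],[0,0,0.033],[0,0,0.033],[0,0,0.033],[0,0,0.033],[0,0,0.033],[0,0,0.033],[0,0,0.033]],"travel":[[0.05,-0.01,-0.003],[0.1,-0.02,-0.003],[0.15,-0.03,-0.003],[0.2,-0.04,-0.003],[0.25,-0.05,-0.003],[0.3,-0.06,-0.003],[0.321,-0.063,-0.003],[0.321,-0.063,-0.003],[0.321,-0.063,-0.003],[0.321,-0.063,-0.003]],"hand":[0,0,0,0,0,0,0,0,0,0]}'
python3 -c "
from h import *
rel([.4876,.1615,.157],6.12)
wristcam('w6')
rel([.4876,.1615,.157],6.12)
"
```

```text
clock: 6.0
eef_pos: [0.4886, 0.1602, 0.1578]
tool_rot: [0.669, 0.743, -0.001, -0.001]
ft_force: [0.4, -0.7, -0.8]
grip_width: 0.0091
travel [0.0014, -0.0009, 0.0008] dr [-0.002, -0.0001, -0.0015] at [0.4886 0.1602 0.1578] f [ 0.4  -0.71 -0.8 ] t 6.0 w 0.0091
yaw now 6.03 down [-2.e-03 -1.e-04 -1.e+00] q [ 0.32  0.31 -0.09  1.17  0.    1.78]
travel [0.0014, -0.001, 0.001] dr [-0.0016, -0.0002, -0.0016] at [0.4888 0.1603 0.158 ] f [-0.88  0.48 -0.7 ] t 6.05 w 0.009
yaw now 6.03 down [-0.0016  0.     -1.    ] q [ 0.32  0.31 -0.09  1.17  0.    1.78]
```

View pics/w6.png

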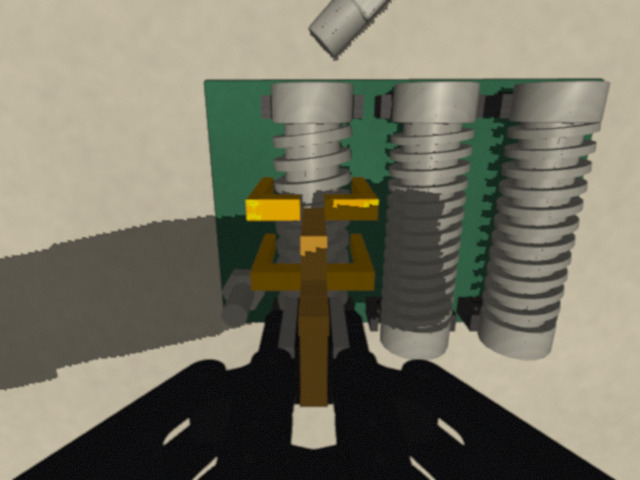

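Run:
```python
from h import *
im,K,R,t=load('w6')
cv2.imwrite('pics/z6.png',cv2.convertScaleAbs(cv2.resize(im[170:300,235:390],None,fx=4.5,fy=4.5,interpolation=cv2.INTER_CUBIC),alpha=1.6))
g=np.array([.48716,.16529]);a=np.radians(6.12);yd=np.array([-np.sin(a),np.cos(a)])
for y in(.016,-.028):
  for x in (-.037,-.007,.007,.037):
    p=g+y*yd+x*np.array([yd[1],-yd[0]]);print(y,x,proj([*p,.086],K,R,t).round(1))
```

```text
0.016 -0.037 [[247.4 221.2]]
0.016 -0.007 [[300.3 221.1]]
0.016 0.007 [[324.9 221.1]]
0.016 0.037 [[377.8 221.1]]
-0.028 -0.037 [[251.4 291.2]]
-0.028 -0.007 [[301.1 291.2]]
-0.028 0.007 [[324.3 291.2]]
-0.028 0.037 [[374.1 291.2]]
```

View pics/z6.png

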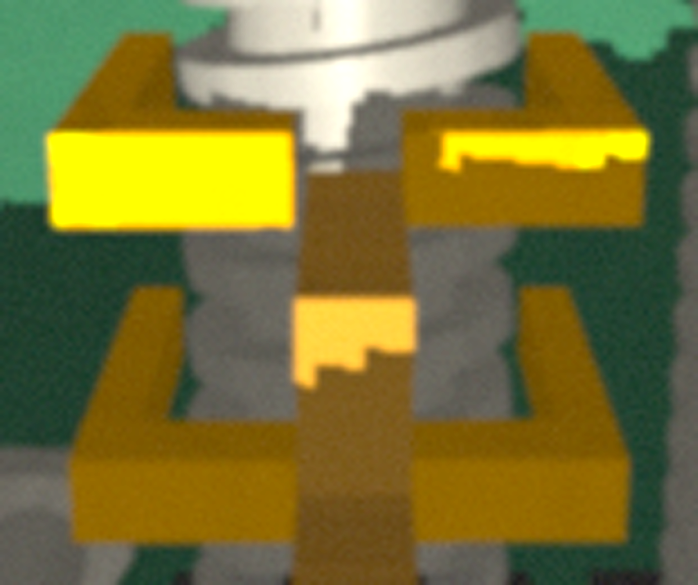

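```bash
python3 -m crank '{"dr":[[0,0,-0.001],[0,0,-0.001],[0,0,-0.001],[0,0,-0.001],[0,0,-0.001]],"travel":[[0.0014,-0.001,0.005],[0.0014,-0.001,0.02],[0.0014,-0.001,0.036],[0.0014,-0.001,0.036],[0.0014,-0.001,0.036]],"hand":[0,0,0,0,0]}'
python3 -c "
from h import *
rel([.4876,.1615,.117],6.12)
"
```

```text
clock: 6.68
eef_pos: [0.4873, 0.1626, 0.1222]
tool_rot: [0.668, 0.744, -0.0, -0.001]
ft_force: [0.7, 0.0, -0.9]
grip_width: 0.0092
travel [-0.0011, 0.0001, 0.0052] dr [-0.0014, -0.0005, 0.001] at [0.4873 0.1626 0.1222] f [ 0.65  0.05 -0.9 ] t 6.67 w 0.0092
yaw now 6.18 down [-1.4e-03  3.0e-04 -1.0e+00] q [ 0.32  0.34 -0.15  1.08  0.    1.78]
```

```bash
python3 -m crank '{"dr":[[0,0,0],[0,0,0],[0,0,0]],"travel":[[-0.001,0,0.001],[-0.001,0,0.003],[-0.001,0,0.003]],"hand":[0,0,0]}'
python3 -c "
from h import *
rel([.4876,.1615,.117],6.12)
"
```

```text
clock: 7.05
eef_pos: [0.4875, 0.1616, 0.1194]
tool_rot: [0.668, 0.744, -0.0, -0.001]
ft_force: [1.0, 0.1, -0.8]
grip_width: 0.0094
travel [-0.0001, 0.0001, 0.0024] dr [-0.0009, -0.0005, 0.0011] at [0.4875 0.1616 0.1194] f [ 0.98  0.08 -0.81] t 7.05 w 0.0094
yaw now 6.18 down [-1.e-03  4.e-04 -1.e+00] q [ 0.32  0.34 -0.16  1.07  0.    1.78]
```

Now down in 1 mm steps, watching force.

```bash
python3 -m crank '{"dr":[[0,0,0],[0,0,0],[0,0,0]],"travel":[[0,0,0.001],[0,0,0.002],[0,0,0.0035]],"hand":[0,0,0]}'
python3 -m crank '{"dr":[[0,0,0],[0,0,0]],"travel":[[0,0,0.0005],[0,0,0.001]],"hand":[0,0]}'
python3 -c "
from h import *
rel([.4876,.1615,.111],6.12)
"
```

```text
clock: 7.42
eef_pos: [0.4875, 0.1617, 0.1158]
tool_rot: [0.668, 0.744, -0.0, -0.001]
ft_force: [0.2, 1.2, -0.0]
grip_width: 0.0091
clock: 7.68
eef_pos: [0.4875, 0.1616, 0.1148]
tool_rot: [0.668, 0.744, -0.0, -0.001]
ft_force: [-0.2, 0.5, -1.4]
grip_width: 0.0094
travel [-0.0001, 0.0001, 0.0038] dr [-0.001, -0.0005, 0.0012] at [0.4875 0.1616 0.1148] f [-0.24  0.46 -1.41] t 7.67 w 0.0094
yaw now 6.19 down [-1.e-03  4.e-04 -1.e+00] q [ 0.32  0.35 -0.16  1.06  0.    1.78]
```

```bash
python3 -m crank '{"dr":[[0,0,0],[0,0,0]],"travel":[[0,0,0.001],[0,0,0.0015]],"hand":[0,0]}'
python3 -m crank '{"dr":[[0,0,0],[0,0,0]],"travel":[[0,0,0.0005],[0,0,0.001]],"hand":[0,0]}'
python3 -m crank '{"dr":[[0,0,0],[0,0,0]],"travel":[[0,0,0.0005],[0,0,0.001]],"hand":[0,0]}'
```

```text
clock: 7.92
eef_pos: [0.4875, 0.1616, 0.1133]
tool_rot: [0.668, 0.744, -0.0, -0.0]
ft_force: [-0.7, 1.0, -1.5]
grip_width: 0.0092
clock: 8.18
eef_pos: [0.4875, 0.1616, 0.1123]
tool_rot: [0.668, 0.744, -0.0, -0.001]
ft_force: [-0.6, -0.9, -1.1]
grip_width: 0.0089
clock: 8.43
eef_pos: [0.4875, 0.1616, 0.1113]
tool_rot: [0.668, 0.744, -0.0, -0.001]
ft_force: [-0.4, 0.4, -1.3]
grip_width: 0.0092
```

```bash
python3 -m crank '{"dr":[[0,0,0],[0,0,0]],"travel":[[0,0,0.0005],[0,0,0.001]],"hand":[0,0]}'
python3 -m crank '{"dr":[[0,0,0],[0,0,0]],"travel":[[0,0,0.0005],[0,0,0.0005]],"hand":[0,0]}'
```

```text
clock: 8.68
eef_pos: [0.4876, 0.1616, 0.1107]
tool_rot: [0.668, 0.744, -0.0, -0.0]
ft_force: [-0.4, 0.4, 2.0]
grip_width: 0.0095
clock: 8.93
eef_pos: [0.4876, 0.1617, 0.1103]
tool_rot: [0.668, 0.744, 0.0, -0.0]
ft_force: [-1.0, -0.0, 3.4]
grip_width: 0.0088
```

```bash
python3 -m crank '{"dr":[[0,0,0],[0,0,0],[0,0,0],[0,0,0],[0,0,0]],"travel":[[0,0,-0.0005],[0,0,-0.0005],[0,0,-0.0005],[0,0,-0.0005],[0,0,-0.0005]],"hand":[0,0,0.03,0.03,0.03]}'
python3 -m crank '{"dr":[[0,0,0],[0,0,0],[0,0,0],[0,0,0],[0,0,0]],"travel":[[0,0,-0.02],[0,0,-0.05],[0,0,-0.09],[0,0,-0.09],[0,0,-0.09]],"hand":[0.03,0.03,0.03,0.03,0.03]}'
python3 - <<'E'
from h import *
im,K,R,t=wristcam('w7')
cv2.imwrite('pics/z7.png',cv2.convertScaleAbs(cv2.resize(im[60:340,210:410,::-1],None,fx=3,fy=2,interpolation=cv2.INTER_CUBIC),alpha=1.6))
E
```

```text
clock: 9.55
eef_pos: [0.4875, 0.1616, 0.1101]
tool_rot: [0.668, 0.744, -0.0, -0.001]
ft_force: [-0.3, -0.1, -0.0]
grip_width: 0.0305
clock: 10.18
eef_pos: [0.4874, 0.1615, 0.2]
tool_rot: [0.668, 0.744, -0.0, -0.001]
ft_force: [-0.2, -0.3, 0.1]
grip_width: 0.0299
```

View pics/z7.png

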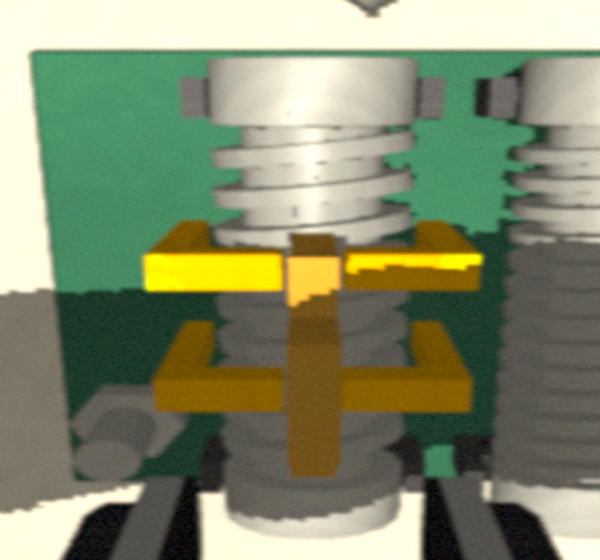

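Run:
```python
from h import *
from workcell import eyes
im,K,R,t=load('w7')
gr=im[:,:,2].astype(int)
print([(r,int(gr[r,309:321].mean())) for r in list(range(170,194))+list(range(214,234))+list(range(290,302))])
g=np.array([.48716,.16529]);a=np.radians(6.12);yd=np.array([-np.sin(a),np.cos(a)]);c=g-.0025*yd
for z0 in (.064,.070):
  print(z0,[proj([*(c+y*yd),z0+h],K,R,t).round(1)[0].tolist() for y,h in ((.036,.05),(.018,.05),(.018,.078),(-.018,.078))])
s=eyes.camera("scene");cv2.imwrite("pics/s8.png",cv2.resize(s["color"][150:350,220:460,::-1],None,fx=3,fy=3,interpolation=cv2.INTER_CUBIC))
```

```text
[(170, 143), (171, 123), (172, 101), (173, 113), (174, 139), (175, 141), (176, 114), (177, 81), (178, 66), (179, 65), (180, 64), (181, 63), (182, 63), (183, 64), (184, 63), (185, 62), (186, 61), (187, 74), (188, 120), (189, 170), (190, 187), (191, 189), (192, 188), (193, 187), (214, 72), (215, 71), (216, 72), (217, 70), (218, 66), (219, 63), (220, 61), (221, 61), (222, 60), (223, 60), (224, 62), (225, 62), (226, 61), (227, 61), (228, 62), (229, 61), (230, 62), (231, 62), (232, 67), (233, 70), (290, 71), (291, 70), (292, 70), (293, 71), (294, 71), (295, 71), (296, 71), (297, 70), (298, 67), (299, 63), (300, 59), (301, 57)]
0.064 [[314.5, 188.2], [314.5, 217.7], [314.6, 231.8], [314.4, 292.5]]
0.07 [[314.6, 190.3], [314.5, 220.4], [314.6, 235.3], [314.4, 297.4]]
```

View pics/s8.png

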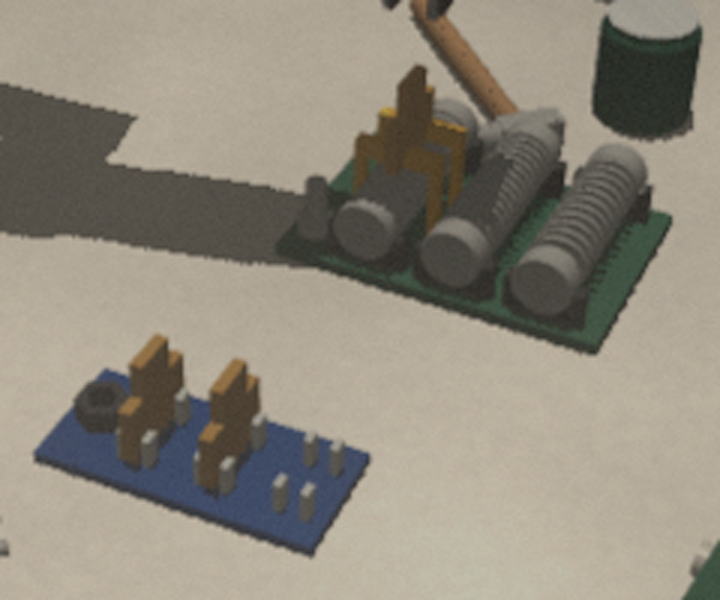

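```bash
python3 -c "
from workcell import job;print(job.job_done())"
```

```text
the job is handed in; nothing more can be done
None
```

The leaf from the rack slot farthest from the robot fits the front spindle. It is standing fully home between both forks, released, and the job is handed in at about 10 s on the clock.

- **Choosing the leaf:** From the wrist pictures the front thread measured about 14 mm pitch, with a groove about 2.5 mm to the right of the gauge point. An oblique view of the rack showed the far leaf's teeth spaced closest to 14 mm and the middle leaf's at about 12 mm. The near leaf was harder to read; I took it as 10 mm, mostly by elimination. I tried only the far leaf and did not need the others.
- **Feeling for the groove:** I lowered the leaf in steps of about 0.5 to 1.5 mm. The teeth went past crest height with no contact. The first contact came at the expected home height, and the wrist read at most about 3.4 N, roughly 5 N once the leaf's weight is allowed for.
- **Final checks:** After release, three of the leaf's edges in the wrist picture lay within 0.3 px of where a fully home leaf should appear, against 2 to 4 px from a leaf resting on the crests. I left out the fourth edge because it was not clear in the picture. The last scene picture showed this leaf upright between the forks and the other two upright in the rack. The nut, bolt and tin, and the part of the hammer in view, looked undisturbed. I did not look again at the spanner, brush and casting.
- **Small disagreement:** The measured tool position wandered by about 1 mm while settling. I corrected this before the final descent.

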